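# Turn the hinged sizing template over onto the other half of the grading board

## Robot

A 6-joint arm with a two-finger parallel gripper is mounted at the origin on a cart in front of the work surface, level with it; the furniture and walls round the work are solid. World frame = base frame: x ahead of the robot, y to its left, z up, the work surface at z = 0. Lengths are in m, angles in degrees, forces in N, time in s.
With the tool pointing down it reaches from about 0.4 to 0.825 m from the base axis. Payload 7 kg.
Tool frame: the origin (TCP) lies at the very end of the fingers, on their centre line; the grasp point (between the pads) lies 19 mm behind it; x points along the fingers, z is the direction in which the jaws open and shut, and the axes are right-handed (so a half turn about x gives the same grasp; the last joint's range is limited). The gripper opens to 88 mm and grips with 3 to 60 N. Pads are 19 mm wide; open, the fingers measure 130 mm over their backs; the gripper's body (78 mm by 193 mm) begins 47 mm behind the grasp point.
Start: joints at [93.455, 20.546, 0.682, 0, -70.136, -16.507], TCP at [0.152, 0.658, 0.227] pointing down, gripper open.
Joint ranges: [-176.03, 176.03], [-82.01, 121.73], [-58.28, 71.71], [-173.87, 95.51], [-174.79, -0.11], [-173.66, 173.66]. Speed limits (degrees/s): [136.94, 136.94, 172.46, 180, 180, 180].

## Interface

Orientations are given as [roll, pitch, yaw] about the fixed x, y, z axes, in that order (R = Rz(yaw) Ry(pitch) Rx(roll)).
In Python, from plant import * gives the robot as it stands.
- The arm moves only by the tool arm_command, never from a script. Its argument "commands" is one flat list of numbers, 5 for each row, row after row: the shift along the tool's x, y, z in mm, then the turn about the tool's x in degrees, then the opening in per cent of the stroke, from 0 (shut) to 100 (fully open). A call has 1 to 5 rows; each row shifts and turns the pose as measured when the row begins, along the tool's axes as they then stand; what a row does not reach is not made up. A row lasts 1/8 s, in which the tool goes at most 62.5 mm and 10.7 degrees, less where a joint would pass 70% of its speed; a pose out of reach is approached as far as the arm can. A call is refused whole if a number of a shift passes 62.5 or a number of a turn 10.7, either way. A call with a gripper value outside its range is refused whole. The fingers move at their own pace and stop on an object; the grip force is fixed at half the most. Time passes only in rows, so rows that do not move let the fingers close. It gives the time, the measured TCP pose, the force and the opening at its end, in the units of the state.
- get_obs(): the state, without advancing time (a new reading comes with each control period).
- snapshot(name): name is "side" or "top"; returns a dict with "frame" (420x560x3 uint8, blue, green, red), "fov_y" (degrees; the focal length in pixels is half the picture's height over the tangent of half this angle, whatever the lens; pixels are square), "cx", "cy" (the principal point, pixels), "world_to_cam" (4x4, takes a point from world to camera coordinates). Camera axes: x right, y up, looking along -z (the intrinsics and any distortion apply to the point x, -y, -z); pixel columns grow to the right and rows downward; lengths in m; the calibration is good to about 2 mm. A picture is of the moment at which its call begins. There is no depth.
- close_job(): hands the job in, once; it reports no verdict.
The state is a dict: "clock": time; "joint_pos": joint angles; "qvel": joint speeds; "tau": joint torques, N m; "tool_pos": TCP position; "orientation": TCP orientation; "force": force on the tool from outside, world axes, zero at the start; "moment": the same for the moment, N m; "opening": finger opening in m.
Only numpy, scipy, OpenCV 4.12 (cv2) and the standard library are available. Lean on these libraries where they do the work, as an engineer would, in place of code of your own. Each camera call takes 0.05 s, during which the arm holds its last target. There are 200 camera calls.

## Task

Get the grading board ready for the other record card. First push the roll of stickers off the bare half of the board, so that it lies flat on the table clear of the board; then turn the hinged metal sizing template over its spine, pushing it with the fingertips, until it lies flat on that half. Pick nothing up, do not topple the roll, do not fling the template, and leave the things around the board where they are.

Things in the scene. Friction and masses are not known exactly. Their poses are not given: they have to be found in the camera images.
- board: Plywood grading board, screwed to the table: 170 mm along its x, 270 mm along its y, 8 mm thick, a paper record card on each half. Origin: centre of its underside, on the table. The hinge spine, a steel barrel 10 mm thick, runs along the board's x axis through the middle. The template starts over the +y half (the robot's left); the -y half (right) is bare but for the sticker roll.
- board_spine (a point): The middle of the hinge axis, 12 mm above the table; the axis runs along the board's x.
- leaf (a joint): Angle of the metal template about the spine, rad: 0 = flat on the +y half, 1.57 = upright, 3.14 = flat on the -y half (end stop). It starts propped part open at 0.45 to 0.8. The hinge is stiff (about 0.14 N m of friction): the template, 0.1 kg, stays at whatever angle it is left and does not fall, so it must be pushed all the way; 1 to 2 N at its edge moves it.
- leaf_tab (a point): Middle of the outer edge of the template's tab, 135 mm from the hinge axis. The template is an aluminium sheet 4 mm thick, centred on the hinge axis, 156 mm along the spine, from 12 to 118 mm from the axis, with three round holes (38, 42, 46 mm) in a row centred 57 mm from the axis; the tab, 50 mm wide, stands out from the middle of the outer edge from 113 to 135 mm. Lying flat, its upper face is 14 mm above the table.
- sticker_roll: Roll of stickers, white with green labels, lying flat: 76 mm across, 32 mm high, 70 g. Origin: centre of its underside, z axis up. It starts on the bare -y half of the board, its underside 8 mm above the table.
- rubber_stamp: Wooden rubber stamp standing upright, 30 x 56 mm, 71 mm high, on the table near the robot-side left (+y) corner of the board. Bystander; origin under its centre.
- size_gauge: Flat green ring gauge, 69 x 150 x 9 mm, lying on the table to the left of the board. Bystander; origin under its centre.
- marker_blue: Felt marker, blue and white, 128 mm long, 16 mm thick, lying on the table along the far edge of the board. Bystander; origin under its centre.
- kiwi_10: Brown kiwi fruit, 52 x 74 x 47 mm, lying on the table on the far side of the board. Bystander; origin under its centre.

How it is judged (in metres and radians):
On the way, in this order (a step that is already met when the one before it is completed fails the run):
1. the sticker roll has been pushed off the board and lies flat on the table, before the template is turned up (height (world z) of sticker_roll between -0.01 and 0.005 m and angle between sticker_roll's own z axis and vertical below 0.1 rad and value of joint leaf below 1.3 rad), for 0.2 s.
2. the template has been turned past upright (value of joint leaf above 1.7 rad), for 0.05 s.
At the end, for the whole second after the job is handed in: The template lies flat on the board's other half (hinge angle above 3.07 of 3.14 rad, at rest) and the sticker roll lies still and flat (within 0.1 rad) on the table, off the board (underside less than 5 mm above the table) (value of joint leaf above 3.07 rad and velocity of joint leaf below 0.05 rad/s and height (world z) of sticker_roll between -0.01 and 0.005 m and angle between sticker_roll's own z axis and vertical below 0.1 rad and linear speed of sticker_roll below 0.02 m/s); the robot touches nothing.
It fails at once if the sticker roll is lifted (underside centre more than 25 mm above the table) (height (world z) of sticker_roll above 0.025 m).
It fails at once if the sticker roll is toppled (tilted more than 0.7 rad) (angle between sticker_roll's own z axis and vertical above 0.7 rad).
It fails at once if the template is flung (faster than 6 rad/s) (velocity of joint leaf above 6 rad/s or velocity of joint leaf below -6 rad/s).
It fails at once if a bystander (stamp, ring gauge, marker or kiwi fruit) is moved by more than 25 mm (distance of any of rubber_stamp, size_gauge, marker_blue, kiwi_10 from where it was at the start of the episode above 0.025 m).
It also fails if it takes over 54 s, if anything falls off the work surface, if the arm or the gripper's body presses on something with over 40 N, if the wrist force passes 120 N, or if a joint passes its speed limit or range.

## Working session

There is one attempt and no reset: what is moved stays moved. The work goes in short steps, Python scripts to look and compute and a tool call to move; the robot and the scene stay as the last step left them, time stands still between calls to the robot, and variables do not carry over. Pictures are saved under pics/ and viewed, about 8 in all and at most 12, crops included, and the job is handed in when it is done.

Besides the shell and the picture viewer there is one more tool, called after ">>>" as a command line: name --argument value ..., lists and objects as JSON in quotes. arm_command: Moves the arm, as the interface text tells. Its arguments: {"type":"object","properties":{"commands":{"type":"array"}},"required":["commands"]}

```bash
mkdir -p pics
cat > h.py <<'E'
from plant import *
import numpy as np, cv2
def shot(n,f):
    s=snapshot(n); cv2.imwrite('pics/'+f,s['frame']); return s
def K(s):
    f=210/np.tan(np.radians(s['fov_y'])/2); return f,s['cx'],s['cy']
def proj(s,P):
    P=np.atleast_2d(P); f,cx,cy=K(s); W=np.array(s['world_to_cam'])
    c=P@W[:3,:3].T+W[:3,3]; return np.c_[cx+f*c[:,0]/-c[:,2], cy-f*c[:,1]/-c[:,2]]
def back(s,uv,z):
    f,cx,cy=K(s); W=np.array(s['world_to_cam']); R=W[:3,:3]; o=-R.T@W[:3,3]
    uv=np.atleast_2d(uv).astype(float); d=np.c_[(uv[:,0]-cx)/f,-(uv[:,1]-cy)/f,-np.ones(len(uv))]@R
    return o+d*((z-o[2])/d[:,2])[:,None]
E
python3 - <<'E'
from h import *
import pickle
a=shot('top','t0.png');b=shot('side','s0.png')
pickle.dump((a,b),open('c.pkl','wb'))
for s in(a,b): print({k:v for k,v in s.items() if k!='frame'})
print(get_obs())
E
```

```text
{'fov_y': 54.221162595327755, 'cx': 281.3746099315778, 'cy': 211.4115045590415, 'world_to_cam': array([[-0.02321355, -0.99961198,  0.01539567,  0.08938742],
       [ 0.98745835, -0.02052034,  0.15654049, -0.61981765],
       [-0.15616382,  0.01883644,  0.98755154, -0.78699833],
       [ 0.        ,  0.        ,  0.        ,  1.        ]])}
{'fov_y': 45.94431371694465, 'cx': 277.281554073014, 'cy': 205.67123019824896, 'world_to_cam': array([[ 0.93831756, -0.34574972,  0.00415715, -0.59004059],
       [ 0.22305597,  0.61444259,  0.75677364, -0.23801385],
       [-0.26420861, -0.70916672,  0.65366381, -1.06978112],
       [ 0.        ,  0.        ,  0.        ,  1.        ]])}
{'clock': 0.1, 'joint_pos': array([ 9.34556533e+01,  2.05857930e+01,  6.39924876e-01, -1.80145279e-02,
       -7.01359558e+01, -1.65094300e+01]), 'qvel': array([-0.09541476, -0.17119656,  0.17409328,  0.06848332,  0.00253129,
       -0.13676701]), 'tau': array([-1.10089695e-03, -5.84166169e+01,  2.93748701e+01,  7.01551706e+00,
        1.00924724e-02, -5.90276227e-05]), 'tool_pos': array([0.15235564, 0.65713718, 0.22573972]), 'orientation': array([  4.81693097,  89.91644126, -98.24297895]), 'force': array([-0.87984242, -0.19352126,  0.22122537]), 'moment': array([-0.01524226,  0.01115916, -0.04644357]), 'opening': 0.08804980830900525}
```

View pics/t0.png

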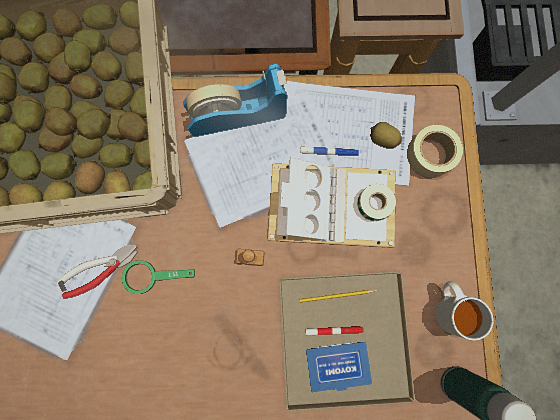

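View pics/s0.png

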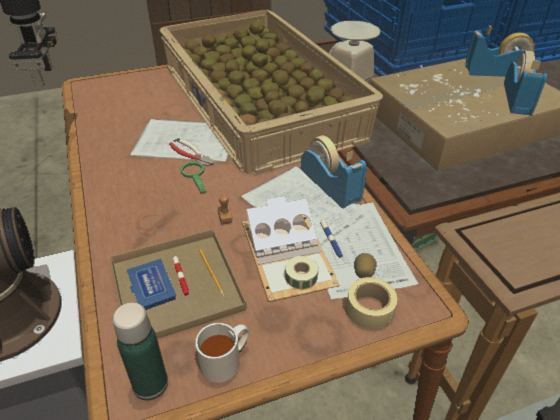

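The top view has image up = +x and left = +y. The board is centred near (330,205), the roll near (376,203), and free table lies at right around (440,205) with a tape at (435,150). The side view agrees. I'll zoom both.

Run:
```python
from h import *
import pickle
a,b=pickle.load(open('c.pkl','rb'))
A=cv2.resize(a['frame'][140:260,255:415],None,fx=5,fy=5,interpolation=cv2.INTER_CUBIC)
cv2.imwrite('pics/t0z.png',A)
cv2.imwrite('pics/s0z.png',cv2.resize(b['frame'][190:300,235:355],None,fx=5,fy=5,interpolation=cv2.INTER_CUBIC))
```

```text
(no output)
```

View pics/t0z.png

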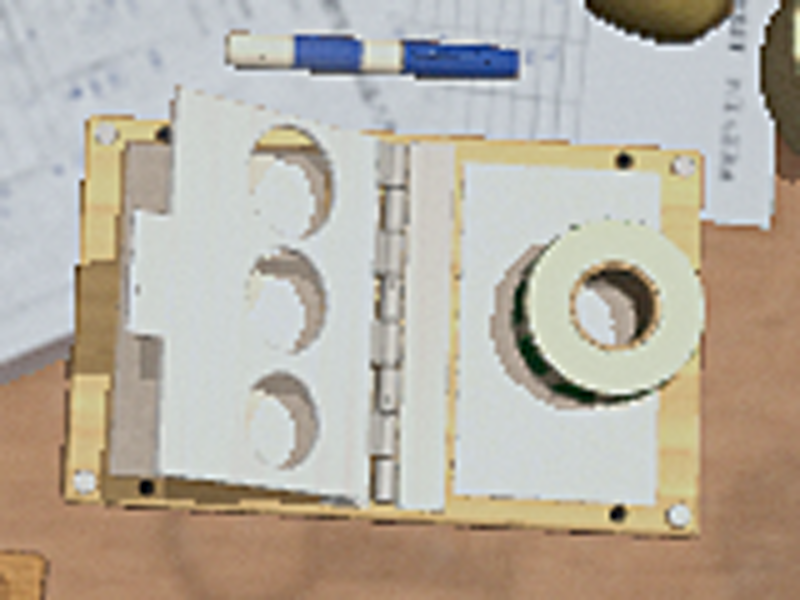

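View pics/s0z.png

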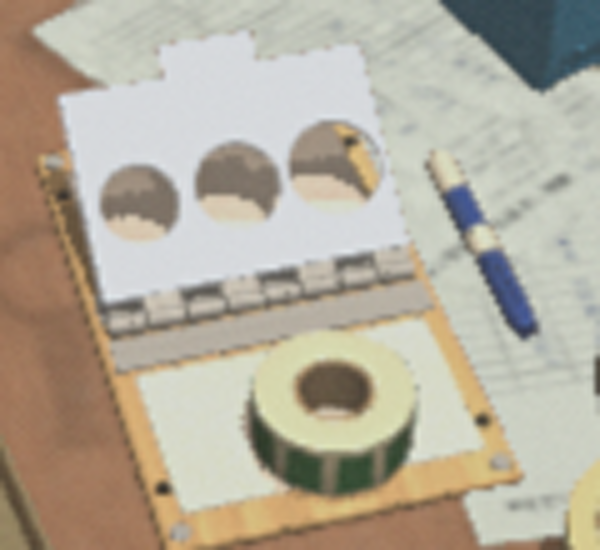

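```bash
cat > m0.py <<'E'
from h import *
import pickle
from scipy.optimize import least_squares
a,b=pickle.load(open('c.pkl','rb'))
ta=lambda p:(np.array(p)+.5)/5-.5+[255,140]
tb=lambda p:(np.array(p)+.5)/5-.5+[235,190]
C=back(a,ta([(88,117),(703,150),(697,537),(63,500)]),.008)
print(C.round(4), [np.linalg.norm(C[i]-C[(i+1)%4]).round(4) for i in range(4)])
print('side corners',back(b,tb([(38,157),(520,475),(172,548)]),.008).round(4))
print('roll',back(a,ta([(615,310)]),.04).round(4),back(b,tb([(333,390)]),.04).round(4))
c=C.mean(0); ax=(C[0]+C[1]-C[2]-C[3]); ax/=np.linalg.norm(ax); 
by=(C[0]+C[3]-C[1]-C[2]);print('centre',c,'yaw',np.degrees(np.arctan2(ax[1],ax[0])),np.degrees(np.arctan2(-by[0],by[1])))
yaw=np.arctan2(-by[0],by[1])
X=np.array([np.cos(yaw),np.sin(yaw),0]);Y=np.array([-X[1],X[0],0]);Z=np.array([0,0,1.])
c[2]=0
for th in(.45,.5,.55,.6,.65,.7,.75,.8):
    P=c+.012*Z+.135*(np.cos(th)*Y+np.sin(th)*Z)
    print(th,(proj(a,P)-ta((131,275))).round(1),(proj(b,P)-tb((205,42))).round(1))
print('tape,cup,marker',back(a,[(435,150),(470,315),(357,152)],0.03).round(3))
print('table edge',back(a,[(485,205)],0))
E
python3 m0.py
```

```text
[[ 0.735   0.0924  0.008 ]
 [ 0.7151 -0.1753  0.008 ]
 [ 0.5468 -0.1614  0.008 ]
 [ 0.5684  0.1063  0.008 ]] [np.float64(0.2684), np.float64(0.1688), np.float64(0.2686), np.float64(0.1672)]
side corners [[ 0.5703  0.1055  0.008 ]
 [ 0.7135 -0.1744  0.008 ]
 [ 0.5505 -0.1594  0.008 ]]
roll [[ 0.6393 -0.1242  0.04  ]] [[ 0.641  -0.1236  0.04  ]]
centre [ 0.64131443 -0.03449576  0.008     ] yaw -4.720783147638177 -4.424670538681701
0.45 [[-5.1  0.7]] [[-1.9  2.2]]
0.5 [[-3.5  0.2]] [[-1.6  1.1]]
0.55 [[-1.8 -0.2]] [[-1.2  0.2]]
0.6 [[ 0.1 -0.7]] [[-0.9 -0.6]]
0.65 [[ 2.2 -1.2]] [[-0.4 -1.4]]
0.7 [[ 4.4 -1.6]] [[ 0.  -1.9]]
0.75 [[ 6.8 -2. ]] [[ 0.5 -2.4]]
0.8 [[ 9.4 -2.4]] [[ 1.1 -2.7]]
tape,cup,marker [[ 0.751 -0.257  0.03 ]
 [ 0.405 -0.3    0.03 ]
 [ 0.75  -0.089  0.03 ]]
table edge [[ 0.63416164 -0.36876725  0.        ]]
```

```bash
cat >> h.py <<'E'
from scipy.spatial.transform import Rotation as Ro
C0=np.array([.642,-.034,0]);YW=np.radians(-4.5)
BX=np.array([np.cos(YW),np.sin(YW),0]);BY=np.array([-BX[1],BX[0],0])
def R(): return Ro.from_euler('xyz',get_obs()['orientation'],degrees=True).as_matrix()
def go(*ts):
    "tool-frame mm to each world target in turn"
    o=get_obs();M=R();p=o['tool_pos']
    print('at',p.round(4),'board x,y',((p-C0)@BX).round(4),((p-C0)@BY).round(4),'F',o['force'].round(1),'open',round(o['opening'],3),'t',o['clock'])
    zx=M[:,2];print('axes tool y',M[:,1].round(3),'z',zx.round(3),'x',M[:,0].round(3),'jaw vs boardx deg',np.degrees(np.arctan2(BX@zx,BY@zx)).round(1))
    for t in ts:
        print(np.round(t,3),(M.T@(np.array(t)-p)*1000).round(1)); p=np.array(t)
def bp(x,y,z): return C0+x*BX+y*BY+[0,0,z]
E
python3 - <<'E'
from h import *
go([.42,.3,.227],bp(0,-.03,.2))
E
```

```text
at [0.1524 0.6571 0.2257] board x,y -0.5424 0.6506 F [-0.9 -0.2  0.2] open 0.088 t 0.1
axes tool y [ 0.974 -0.226  0.   ] z [-0.226 -0.974  0.001] x [-0.    -0.001 -1.   ] jaw vs boardx deg -171.4
[0.42  0.3   0.227] [ -0.8 341.4 287.4]
[ 0.64  -0.064  0.2  ] [ 27.5 296.2 304.8]
```

```bash
cat >> h.py <<'E'
def path(wp,n,turn=0,op=100,nturn=0):
    "rows to go straight to wp in n rows, turning turn deg per row in the first nturn rows"
    M=R();p=get_obs()['tool_pos'];d=(np.array(wp)-p)/n*1000;out=[]
    for i in range(n):
        t=turn if i<nturn else 0
        out.append([*(M.T@d).round(0).astype(int).tolist(),t,op]); M=M@Ro.from_euler('x',t,degrees=True).as_matrix()
    for r in out: print(r)
E
python3 - <<'E'
from h import *
path(bp(0,-.03,.2),17,10,45,8)
E
```

```text
[2, 38, 35, 10, 45]
[2, 43, 28, 10, 45]
[2, 47, 20, 10, 45]
[2, 50, 11, 10, 45]
[2, 51, 3, 10, 45]
[2, 51, -6, 10, 45]
[2, 49, -15, 10, 45]
[2, 46, -23, 10, 45]
[2, 41, -31, 0, 45]
[2, 41, -31, 0, 45]
[2, 41, -31, 0, 45]
[2, 41, -31, 0, 45]
[2, 41, -31, 0, 45]
[2, 41, -31, 0, 45]
[2, 41, -31, 0, 45]
[2, 41, -31, 0, 45]
[2, 41, -31, 0, 45]
```

>>> arm_command --commands '[0,38,35,10,45,0,43,28,10,45,0,47,20,10,45,0,50,11,10,45,0,51,3,10,45]'

```text
clock: 0.72
tool_pos: [0.2953, 0.4385, 0.2227]
orientation: [57.0, 89.6, -97.4]
force: [0.7, 0.5, 0.0]
opening: 0.0438
```

Run:
```python
from h import *
go([.42,.3,.227])
path(bp(0,-.03,.2),12,10,45,4)
```

```text
at [0.2953 0.4385 0.2227] board x,y -0.3827 0.4439 F [0.7 0.5 0. ] open 0.044 t 0.725
axes tool y [ 0.433 -0.901  0.006] z [-0.901 -0.433  0.004] x [-0.001 -0.007 -1.   ] jaw vs boardx deg -120.2
[0.42  0.3   0.227] [ -3.5 178.9 -52.4]
[2, 50, -8, 10, 45]
[2, 48, -16, 10, 45]
[2, 44, -24, 10, 45]
[2, 40, -32, 10, 45]
[2, 33, -38, 0, 45]
[2, 33, -38, 0, 45]
[2, 33, -38, 0, 45]
[2, 33, -38, 0, 45]
[2, 33, -38, 0, 45]
[2, 33, -38, 0, 45]
[2, 33, -38, 0, 45]
[2, 33, -38, 0, 45]
```

Slight lag; turn remaining is 30°.

>>> arm_command --commands '[0,50,-8,10,45,0,48,-16,10,45,0,44,-24,10,45,0,40,-30,4,45,0,36,-34,0,45]'

```text
clock: 1.35
tool_pos: [0.4363, 0.221, 0.2236]
orientation: [87.9, 89.6, -101.7]
force: [0.7, 1.5, -0.2]
opening: 0.0396
```

Run:
```python
from h import *
go(bp(0,-.03,.2))
path(bp(0,-.03,.2),6,0,45,0)
```

```text
at [0.4363 0.221  0.2236] board x,y -0.2251 0.2381 F [ 0.7  1.5 -0.2] open 0.04 t 1.35
axes tool y [-0.167 -0.986  0.007] z [-0.986  0.167  0.   ] x [-0.001 -0.007 -1.   ] jaw vs boardx deg -84.9
[ 0.64  -0.064  0.2  ] [  25.3  246.9 -248. ]
[4, 41, -41, 0, 45]
[4, 41, -41, 0, 45]
[4, 41, -41, 0, 45]
[4, 41, -41, 0, 45]
[4, 41, -41, 0, 45]
[4, 41, -41, 0, 45]
```

>>> arm_command --commands '[2,41,-41,-3,45,2,41,-41,-2,45,2,41,-41,0,45,2,41,-41,0,45,2,41,-41,0,45]'

```text
clock: 1.98
tool_pos: [0.6231, -0.0118, 0.2145]
orientation: [82.6, 89.6, -101.8]
force: [1.8, 1.5, 0.6]
opening: 0.0391
```

Run:
```python
from h import *
go(bp(.005,-.028,.2),bp(.005,-.028,.015))
```

```text
at [ 0.6231 -0.0118  0.2145] board x,y -0.0206 0.0207 F [1.8 1.5 0.6] open 0.039 t 1.975
axes tool y [-0.076 -0.997  0.006] z [-0.997  0.076  0.001] x [-0.001 -0.006 -1.   ] jaw vs boardx deg -90.2
[ 0.645 -0.062  0.2  ] [ 14.8  48.6 -25.5]
[ 0.645 -0.062  0.015] [ 1.85e+02 -1.10e+00 -1.00e-01]
```

>>> arm_command --commands '[0,48,-26,0,45,10,4,0,0,45,55,0,0,0,45,55,0,0,0,45,20,0,0,0,45]'

```text
clock: 2.6
tool_pos: [0.6465, -0.0719, 0.0693]
orientation: [79.7, 89.6, -105.0]
force: [-0.1, 0.6, 1.1]
opening: 0.0395
```

Run:
```python
from h import *
go(bp(.005,-.033,.018))
a=shot('top','t1.png');b=shot('side','s1.png')
f=lambda im,y,x:cv2.resize(im[y:y+150,x:x+130],None,fx=3,fy=3,interpolation=cv2.INTER_CUBIC)
cv2.imwrite('pics/c1.png',np.hstack([f(a['frame'],140,290),f(b['frame'],180,230)]))
```

```text
at [ 0.6465 -0.0719  0.0693] board x,y 0.0075 -0.0374 F [-0.1  0.6  1.1] open 0.04 t 2.6
axes tool y [-0.082 -0.997  0.006] z [-0.997  0.082  0.001] x [-0.002 -0.006 -1.   ] jaw vs boardx deg -89.8
[ 0.644 -0.067  0.018] [51.2 -4.7  2.4]
```

View pics/c1.png

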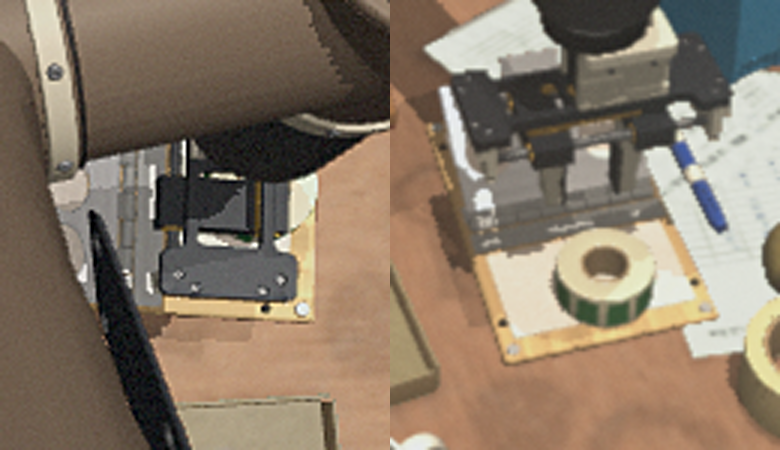

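The side view shows the open fingers standing between the spine and the roll, with the roll centred between them; the arm hides the roll in the top view. Next: descend, then push gently.

>>> arm_command --commands '[30,-3,2,0,45,16,-1,0,0,45,3,0,0,0,45]'

```text
clock: 3.08
tool_pos: [0.6472, -0.0666, 0.0233]
orientation: [118.0, 89.6, -66.5]
force: [0.4, -0.5, 0.7]
opening: 0.0394
```

>>> arm_command --commands '[0,10,0,0,45,0,15,0,0,45,0,15,0,0,45,0,15,0,0,45]'

```text
clock: 3.58
tool_pos: [0.6448, -0.1245, 0.0271]
orientation: [146.7, 89.4, -37.8]
force: [1.0, 1.8, 1.1]
opening: 0.0398
```

Run:
```python
from h import *
go(bp(.005,-.15,.016))
```

```text
at [ 0.6448 -0.1245  0.0271] board x,y 0.0099 -0.09 F [1.  1.8 1.1] open 0.04 t 3.575
axes tool y [-0.078 -0.997  0.005] z [-0.997  0.078 -0.008] x [ 0.008 -0.006 -1.   ] jaw vs boardx deg -90.1
[ 0.635 -0.184  0.016] [11.4 59.9  5. ]
```

>>> arm_command --commands '[7,0,3,0,45,3,10,2,0,45,2,12,0,0,45,2,12,0,0,45]'

```text
clock: 4.08
tool_pos: [0.6365, -0.1613, 0.0126]
orientation: [147.8, 89.4, -36.7]
force: [0.9, 1.4, 0.8]
opening: 0.0395
```

Run:
```python
from h import *
go(bp(.005,-.15,.016))
b=shot('side','s2.png')
cv2.imwrite('pics/c2.png',cv2.resize(b['frame'][180:330,230:380],None,fx=3,fy=3,interpolation=cv2.INTER_CUBIC))
```

```text
at [ 0.6365 -0.1613  0.0126] board x,y 0.0045 -0.1273 F [0.9 1.4 0.8] open 0.039 t 4.075
axes tool y [-0.079 -0.997  0.005] z [-0.997  0.079 -0.008] x [ 0.008 -0.006 -1.   ] jaw vs boardx deg -90.0
[ 0.635 -0.184  0.016] [-3.3 22.7 -0.5]
```

View pics/c2.png

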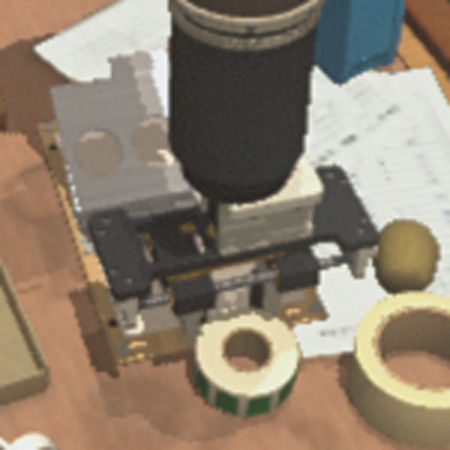

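The roll's top is at (247,347) in the crop, half off the board's edge, still upright and well clear of the tape. I'll push on about 27 mm.

>>> arm_command --commands '[-2,10,0,0,45,0,10,0,0,45,0,10,0,0,45,0,0,0,0,45]'

```text
clock: 4.62
tool_pos: [0.6336, -0.1951, 0.0146]
orientation: [144.8, 89.5, -39.8]
force: [-0.0, 0.1, 0.4]
opening: 0.0396
```

Run:
```python
from h import *
go(bp(.005,-.15,.016))
```

```text
at [ 0.6336 -0.1951  0.0146] board x,y 0.0043 -0.1613 F [-0.   0.1  0.4] open 0.04 t 4.625
axes tool y [-0.08  -0.997  0.005] z [-0.997  0.08  -0.008] x [ 0.007 -0.006 -1.   ] jaw vs boardx deg -89.9
[ 0.635 -0.184  0.016] [ -1.5 -11.2  -0.7]
```

>>> arm_command --commands '[0,-15,0,0,45,-50,0,0,0,0,-60,0,0,0,0,-60,-30,0,0,0,0,-55,0,0,0]'

```text
clock: 5.25
tool_pos: [0.6403, -0.0933, 0.1835]
orientation: [138.5, 89.6, -46.2]
force: [1.2, 0.7, -0.8]
opening: 0.0051
```

>>> arm_command --commands '[0,-55,0,0,0,0,-55,0,0,0,0,-55,0,0,0,0,-50,0,0,0,0,0,0,0,0]'

```text
clock: 5.88
tool_pos: [0.6567, 0.137, 0.1849]
orientation: [164.5, 89.4, -19.8]
force: [-0.7, 0.5, 0.0]
opening: 0.0002
```

Run:
```python
from h import *
import pickle
go(bp(0,.14,.2),bp(0,.14,.065))
a=shot('top','t3.png');b=shot('side','s3.png')
pickle.dump((a,b),open('c3.pkl','wb'))
A=cv2.resize(a['frame'][120:280,240:480],None,fx=2,fy=2,interpolation=cv2.INTER_CUBIC)
B=cv2.resize(b['frame'][180:340,230:380],None,fx=2,fy=2,interpolation=cv2.INTER_CUBIC)
cv2.imwrite('pics/c3.png',np.hstack([A,B]))
```

```text
at [0.6567 0.137  0.1849] board x,y 0.0013 0.1716 F [-0.7  0.5  0. ] open 0.0 t 5.875
axes tool y [-0.076 -0.997  0.003] z [-0.997  0.076 -0.01 ] x [ 0.01  -0.004 -1.   ] jaw vs boardx deg -90.2
[0.653 0.106 0.2  ] [-15.1  31.7   1.2]
[0.653 0.106 0.065] [135.   -0.4   1.3]
```

View pics/c3.png

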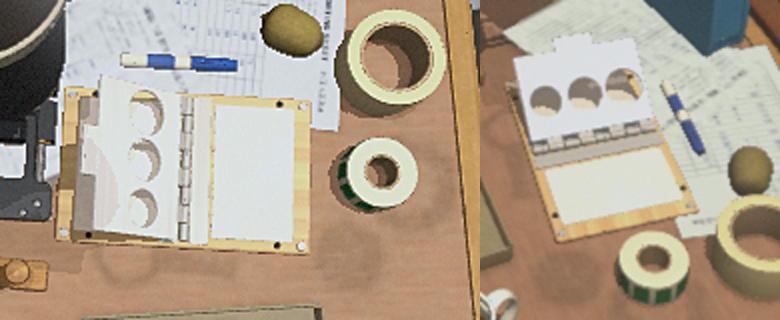

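The roll is flat on the table at (380,173) in the crop, with a clear gap to the board edge at about 310. The leaf, marker, kiwi and stamp are unmoved. Next I'll descend on the outer side of the tab.

>>> arm_command --commands '[50,16,0,0,0,50,3,0,0,0,25,0,0,0,0,0,0,0,0,0]'

```text
clock: 6.48
tool_pos: [0.6564, 0.1113, 0.0589]
orientation: [170.4, 89.3, -14.3]
force: [-0.1, 0.3, 0.8]
opening: 0.0006
```

Run:
```python
from h import *
o=lambda th:bp(0,.135*np.cos(th)+.010,.012+.135*np.sin(th)-.022)
go(*[o(t) for t in (.6,.8,1.0,1.2,1.4,1.57)])
```

```text
at [0.6564 0.1113 0.0589] board x,y 0.0029 0.146 F [-0.1  0.3  0.8] open 0.001 t 6.475
axes tool y [-0.081 -0.997  0.002] z [-0.997  0.081 -0.012] x [ 0.012 -0.003 -1.   ] jaw vs boardx deg -89.8
[0.652 0.087 0.066] [-7.3 24.6  2.8]
[0.65  0.07  0.087] [-20.6  17.4  -0.3]
[0.649 0.049 0.104] [-16.7  21.1  -0.3]
[0.647 0.025 0.116] [-12.2  24.   -0.2]
[ 0.645 -0.001  0.123] [-7.2 26.  -0.2]
[ 0.643 -0.024  0.125] [-1.9 22.8 -0.1]
```

>>> arm_command --commands '[-4,12,2,0,0,-4,12,1,0,0,-10,9,0,0,0,-10,9,0,0,0,-9,11,0,0,0]'

```text
clock: 7.1
tool_pos: [0.6509, 0.0577, 0.1051]
orientation: [-167.6, 88.7, 7.8]
force: [0.1, 1.5, -1.2]
opening: 0.0004
```

Run:
```python
from h import *
o=lambda th:bp(0,.135*np.cos(th)+.010,.012+.135*np.sin(th)-.022)
go(*[o(t) for t in (1.0,1.2,1.4,1.57)])
```

```text
at [0.6509 0.0577 0.1051] board x,y 0.0017 0.0921 F [ 0.1  1.5 -1.2] open 0.0 t 7.1
axes tool y [-0.081 -0.997 -0.005] z [-0.996  0.081 -0.022] x [ 0.023  0.003 -1.   ] jaw vs boardx deg -89.8
[0.649 0.049 0.104] [1.4 9.2 1.7]
[0.647 0.025 0.116] [-12.3  24.   -0.3]
[ 0.645 -0.001  0.123] [-7.3 25.9 -0.2]
[ 0.643 -0.024  0.125] [-2.1 22.8 -0.1]
```

>>> arm_command --commands '[2,12,1,0,0,-3,12,0,0,0,-4,13,0,0,0,-3,13,0,0,0,-3,13,0,0,0]'

```text
clock: 7.72
tool_pos: [0.6451, -0.0098, 0.1176]
orientation: [-167.0, 88.5, 8.3]
force: [0.5, 0.5, -0.3]
opening: 0.0005
```

Run:
```python
from h import *
go(bp(0,.01,.12),bp(0,-.02,.12))
b=shot('side','s4.png')
cv2.imwrite('pics/c4.png',cv2.resize(b['frame'][140:300,200:380],None,fx=3,fy=3,interpolation=cv2.INTER_CUBIC))
```

```text
at [ 0.6451 -0.0098  0.1176] board x,y 0.0011 0.0244 F [ 0.5  0.5 -0.3] open 0.0 t 7.725
axes tool y [-0.081 -0.997 -0.006] z [-0.996  0.081 -0.025] x [ 0.025  0.004 -1.   ] jaw vs boardx deg -89.8
[ 0.643 -0.024  0.12 ] [-2.5 14.4  1. ]
[ 0.64  -0.054  0.12 ] [-0.2 30.  -0.1]
```

View pics/c4.png

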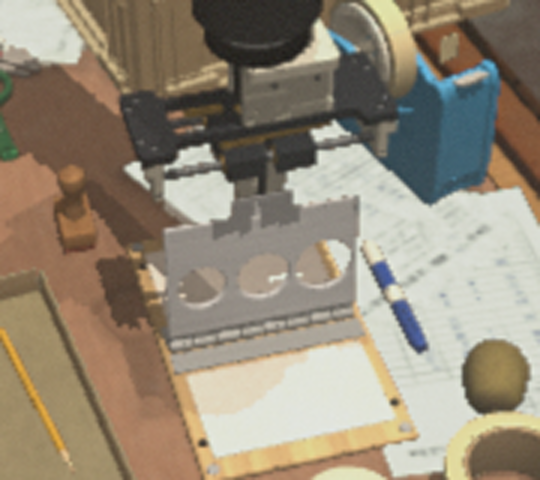

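The leaf is just short of upright, with the tab against the fingers at (265,205) in the crop. Stamp, marker and kiwi are in place. I'll carry on over the top along the arc, then down.

```bash
cat >> h.py <<'E'
def o2(t,r=.116,pen=.003): return bp(0,r*np.cos(t)+(.002-pen)*np.sin(t)+.010,.012+r*np.sin(t)-(.002-pen)*np.cos(t))
E
python3 - <<'E'
from h import *
go(*[o2(t) for t in (1.6,1.75,1.9,2.05,2.2,2.35,2.5,2.65,2.8,2.95,3.1)])
E
```

```text
at [ 0.6448 -0.0111  0.1179] board x,y 0.001 0.023 F [-0.1 -1.6  0.1] open 0.001 t 7.775
axes tool y [-0.082 -0.997 -0.005] z [-0.996  0.082 -0.025] x [ 0.025  0.003 -1.   ] jaw vs boardx deg -89.8
[ 0.642 -0.028  0.128] [-10.1  17.4   0.7]
[ 0.641 -0.046  0.126] [ 1.9 17.3 -0. ]
[ 0.64  -0.062  0.121] [ 4.4 16.8  0.1]
[ 0.639 -0.078  0.114] [ 6.9 16.   0.1]
[ 0.637 -0.093  0.105] [ 9.2 14.8  0.2]
[ 0.636 -0.106  0.094] [11.3 13.2  0.2]
[ 0.635 -0.117  0.081] [13.1 11.4  0.3]
[ 0.635 -0.126  0.066] [14.7  9.3  0.3]
[ 0.634 -0.133  0.05 ] [15.9  7.   0.4]
[ 0.634 -0.138  0.033] [16.8  4.5  0.4]
[ 0.634 -0.14   0.016] [17.3  2.   0.4]
```

>>> arm_command --commands '[-5,17,1,0,0,-2,17,0,0,0,2,17,0,0,0,5,16,0,0,0]'

```text
clock: 8.28
tool_pos: [0.6372, -0.0817, 0.1169]
orientation: [-167.0, 88.6, 8.3]
force: [0.2, 1.4, 0.1]
opening: 0.0002
```

Run:
```python
from h import *
go(*[o2(t) for t in (2.05,2.2,2.35,2.5,2.65,2.8,2.95,3.1)])
```

```text
at [ 0.6372 -0.0817  0.1169] board x,y -0.001 -0.0479 F [0.2 1.4 0.1] open 0.0 t 8.275
axes tool y [-0.082 -0.997 -0.005] z [-0.996  0.082 -0.023] x [ 0.024  0.003 -1.   ] jaw vs boardx deg -89.8
[ 0.639 -0.078  0.114] [ 2.5 -3.5 -1. ]
[ 0.637 -0.093  0.105] [ 9.2 14.8  0.2]
[ 0.636 -0.106  0.094] [11.3 13.2  0.2]
[ 0.635 -0.117  0.081] [13.1 11.4  0.3]
[ 0.635 -0.126  0.066] [14.7  9.3  0.3]
[ 0.634 -0.133  0.05 ] [15.9  7.   0.3]
[ 0.634 -0.138  0.033] [16.8  4.5  0.4]
[ 0.634 -0.14   0.016] [17.3  2.   0.4]
```

>>> arm_command --commands '[12,11,-1,0,0,12,13,0,0,0,13,11,0,0,0,15,9,0,0,0]'

```text
clock: 8.78
tool_pos: [0.6353, -0.1295, 0.061]
orientation: [-167.6, 88.7, 7.7]
force: [0.2, 0.5, 0.4]
opening: 0.0003
```

Run:
```python
from h import *
go(*[o2(t) for t in (2.65,2.8,2.95,3.1,3.14)])
```

```text
at [ 0.6353 -0.1295  0.061 ] board x,y 0.0008 -0.0958 F [0.2 0.5 0.4] open 0.0 t 8.775
axes tool y [-0.083 -0.997 -0.005] z [-0.996  0.083 -0.023] x [ 0.023  0.003 -1.   ] jaw vs boardx deg -89.8
[ 0.635 -0.126  0.066] [-4.9 -3.   0.7]
[ 0.634 -0.133  0.05 ] [15.9  7.   0.3]
[ 0.634 -0.138  0.033] [16.8  4.5  0.4]
[ 0.634 -0.14   0.016] [17.3  2.   0.4]
[ 0.634 -0.14   0.011] [4.6 0.1 0.1]
```

>>> arm_command --commands '[13,4,0,0,0,15,4,0,0,0,12,1,0,0,0,7,0,0,0,0,4,0,0,0,0]'

```text
clock: 9.4
tool_pos: [0.635, -0.1396, 0.0134]
orientation: [-175.3, 88.8, 0.2]
force: [-18.3, 7.0, 48.4]
opening: 0.0005
```

Run:
```python
from h import *
go(o2(3.14))
```

```text
at [ 0.635  -0.1396  0.0134] board x,y 0.0013 -0.1058 F [-18.3   7.   48.4] open 0.001 t 9.4
axes tool y [-0.079 -0.997 -0.002] z [-0.997  0.079 -0.021] x [ 0.021  0.    -1.   ] jaw vs boardx deg -90.0
[ 0.634 -0.14   0.011] [2.2 0.2 1.4]
```

Pressed firmly at z ≈ 13.4 mm, so the leaf is down on its stop (48 N vertical, from the fingertips). I'll retract and check.

>>> arm_command --commands '[-4,0,0,0,0,-20,0,0,0,0,-50,0,0,0,0,-60,0,0,0,0,-60,-40,0,0,0]'

```text
clock: 10.02
tool_pos: [0.6318, -0.1045, 0.2]
orientation: [-175.6, 89.2, -0.1]
force: [1.8, 0.7, -0.2]
opening: 0.0004
```

>>> arm_command --commands '[0,-60,0,0,0,0,-60,0,0,0,0,-60,0,0,0,0,-60,0,0,0,0,0,0,0,0]'

```text
clock: 10.65
tool_pos: [0.6544, 0.1454, 0.2062]
orientation: [-169.7, 88.5, 5.8]
force: [-1.3, -0.2, -0.2]
opening: 0.0004
```

Run:
```python
from h import *
go()
a=shot('top','t5.png');b=shot('side','s5.png')
for t in (2.9,3.0,3.07,3.14):
    P=bp(0,.135*np.cos(t),.012+.135*np.sin(t)); print(t,proj(a,P).round(1),proj(b,P).round(1))
A=cv2.resize(a['frame'][130:270,270:440],None,fx=2.4,fy=2.4,interpolation=cv2.INTER_CUBIC)
B=cv2.resize(b['frame'][190:330,230:380],None,fx=2.4,fy=2.4,interpolation=cv2.INTER_CUBIC)
cv2.imwrite('pics/c5.png',np.hstack([A,B]))
```

```text
at [0.6544 0.1454 0.2062] board x,y -0.0017 0.1798 F [-1.3 -0.2 -0.2] open 0.0 t 10.65
axes tool y [-0.077 -0.997 -0.005] z [-0.997  0.077 -0.026] x [ 0.027  0.003 -1.   ] jaw vs boardx deg -90.1
2.9 [[397.9 204.5]] [[304.5 280.5]]
3.0 [[397.2 205.6]] [[304.6 285.3]]
3.07 [[396.4 206.4]] [[304.5 288.4]]
3.14 [[395.3 207.2]] [[304.4 291.2]]
```

View pics/c5.png

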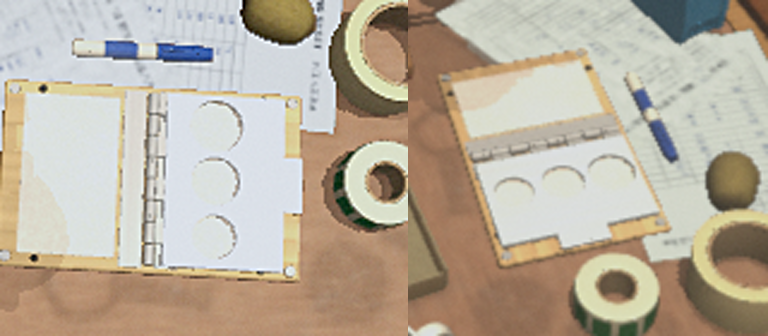

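The template lies flat: the tab edge in the side view is at about (305, 291), against (304.4, 291.2) predicted for 3.14 rad. The roll is flat and clear of the board.

```bash
python3 -c "
from h import *
print(close_job())"
```

```text
the job is handed in; nothing more can be done
None
```

I pushed the sticker roll off the bare half of the board with the part-open fingers. Then I turned the template over its spine with the closed fingertips and pressed it flat. I handed the job in at about 10.7 s on the robot's clock; no verdict is reported.

What the last checks showed:
- **Template:** the tab edge in the side view is at about (305, 291), against (304.4, 291.2) predicted for 3.14 rad. For the 3.07 rad limit it would be about 3 pixels higher. The fingertips stopped on it at z ≈ 13.4 mm, where its flat upper face should be at 14 mm.
- **Roll:** it lies flat on the table with a visible gap to the board edge.
- **Bystanders:** the marker and kiwi look unmoved in the last pictures. The stamp was outside the last crop; it was in place two pictures earlier. I did not check the ring gauge again after the start, but the path kept clear of it.
- **Robot:** the arm was holding clear of everything, about 0.2 m up, at hand-in.

One reading was higher than I meant: the final press reached about 48 N vertically (about 52 N in all) at the fingertips. That is above the 40 N limit, but that limit covers the arm and gripper body, and I judged the contact to be fingertips only. It is well under the 120 N wrist limit.

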